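# Zero the kitchen scale with its adjusting key

### The arm

A 6-joint arm with a two-finger parallel gripper is mounted at the origin on a cart in front of the work surface, level with it; the furniture and walls round the work are solid. World frame = base frame: x ahead of the robot, y to its left, z up, the work surface at z = 0. Lengths are in m, angles in rad, forces in N, time in s.
With the tool pointing down it reaches from about 0.15 to 0.775 m from the base axis. Payload 6.1 kg.
Tool frame: the origin (TCP) lies between the finger pads; the fingertips stand 11 mm ahead of it and the grasp point (between the pads) lies 8 mm behind it; z points along the fingers, y is the line along which they close (so a half turn about z gives the same grasp; the last joint's range is limited). The gripper opens to 85 mm and grips with 20 to 120 N. Pads are 22 mm wide; open, the fingers measure 114 mm over their backs; the gripper's body (76 mm by 85 mm) begins 54 mm behind the grasp point. The pads swing forward as they close: fully open they stand 13 mm farther back than shut.
Start: joints at [-1.233, 0.126, -0.04, 1.405, 0, 1.571], TCP at [0.174, -0.495, 0.22] pointing down, gripper open.
Joint ranges: [-2.72, 2.72], [-0.95, 1.95], [-1.27, 1.35], [-1.78, 2.02], [-1.46, 1.47], [-3.14, 3.14]. Speed limits (rad/s): [2.39, 2.39, 3.01, 3.14, 3.14, 3.14].

### API

Orientations are given as [roll, pitch, yaw] about the fixed x, y, z axes, in that order (R = Rz(yaw) Ry(pitch) Rx(roll)).
In Python, from workcell import manip gives the robot as it stands.
- The arm moves only by the shell command python3 -m jog 'ROWS'. ROWS is JSON, a list that holds one entry, the list of rows, each a list of 7 numbers: the turn, a rotation vector about the tool's x, y, z in degrees, then the shift along the tool's x, y, z in m, then the opening, from -1 (shut) to 1 (fully open), so that 0 is half open. In form: [[[ax, ay, az, tx, ty, tz, claw], ...]]. A call has 1 to 5 rows; each row is the pose to reach, as a shift and turn from the pose commanded when the call began, along the tool's axes at that moment; what a row does not reach only later rows make up. A row lasts 1/12 s, in which the tool goes at most 41.7 mm and 7.16 degrees, less where a joint would pass 70% of its speed; a pose out of reach is approached as far as the arm can. A call with a gripper value outside its range is refused whole. The fingers move at their own pace and stop on an object; the grip force is fixed at half the most. Time passes only in rows, so rows that repeat a pose let the fingers close. It gives the time, the measured TCP pose, the force, the opening and the grip force at its end, in the units of the state.
- manip.get_state(): the state, without advancing time (a new reading comes with each control period).
- manip.grab_frame(name): name is "side" or "top" or "wrist"; returns (picture, depth): 400x640x3 uint8, blue, green, red; 400x640 float32, m along the optical axis (not along the pixel's ray), 0 where there is no reading.
- manip.get_calibration(name): a dict with "fx", "fy", "cx", "cy" (pixels), "eye" and "rotation" of the camera in the world. Camera axes: x right, y up, looking along -z (the intrinsics and any distortion apply to the point x, -y, -z); pixel columns grow to the right and rows downward; lengths in m; the calibration is good to about 2 mm. A picture is of the moment at which its call begins: read the wrist's pose just before it. get_calibration takes no time and is no camera call; for the wrist camera it gives the pose at the moment of the call.
- manip.job_done(): hands the job in; it is judged then, once.
The state is a dict: "clock": time; "q": joint angles; "joint_velocities": joint speeds; "joint_torque": joint torques, N m; "tool_pos": TCP position; "orientation": TCP orientation; "contact_force": force on the tool from outside, world axes, zero at the start; "moment": the same for the moment, N m; "width": opening from 0.0 (shut) to 1.0 (fully open); "grip_force": force on a finger pad.
Only numpy, scipy, OpenCV 4.12 (cv2) and the standard library are available. Lean on these libraries where they do the work, as an engineer would, in place of code of your own. Each camera call takes 0.05 s, during which the arm holds its last target. There are 200 camera calls.

### The job

The empty kitchen scale reads too much. Draw the orange-handled adjusting key out of its socket on the scale, feel its blade into the slot of the recessed zero screw and, pressing only gently, turn the screw until the red pointer stands on the blue zero mark of the dial. Then stand the key back in its socket, fully home, let go of it, and leave the things round the scale where they are.

Things in the scene. Friction and masses are not known exactly. Their poses are not given: they have to be found in the camera images.
- scale: White dial kitchen scale, stands firm. Origin: centre of underside; x to its rear (pan side), y to its left, z up. Housing 200 (x) by 230 (y) mm, flat deck 36 mm high. Empty steel pan 148 mm across, centred at x +66, rim 95 mm high. On the deck stand two grey collars 29 mm across: screw well on the right (-50, -90), key socket on the left (-50, +90).
- dial (a point): Centre of the round dial, 118 mm across, 52 mm in front of and 53 mm above the scale's origin; tilted to the front, highest edge 80 mm high. Red pointer, black ticks, one long blue zero mark at its far side, next to the pan.
- well (a point): Centre of the screw well's mouth, 68 mm above the scale's origin, axes as the scale's. Upright collar, bore 14 mm, flared to 23 mm over the upper 6 mm. The screw's top lies 19 mm below. A blade not in the slot stands on the head, at most 22 mm below this mouth; the tip of a seated blade is 25 to 27.5 mm below it.
- screw (a point): Middle of the zero screw's top, unpressed, 49 mm above the scale's origin (axes as the scale's, they do not turn with the screw). Brass head 13 mm across, slot 4 mm wide, 6 mm deep, right across. At the start the slot lies within 55 degrees either way of the scale's x axis. Resists turning with 0.03 N m, stays where left; the blade has about 0.2 rad of play each way.
- trimmer: Spring carriage of the zero screw; sinks with the screw and turns as it turns (but its axes do not tell where the slot lies). Origin: on the screw's axis, 13 mm below the head's top. Sinks from 2 N on, reaches its stop 2.5 mm lower at 7 N; then it is rigid. More than 18 N between key and screw, pressing and turning together, damages it.
- socket (a point): Centre of the key socket's mouth, 78 mm above the scale's origin, axes as the scale's. Upright collar, bore 14 mm, flared to 23 mm over the upper 6 mm; its floor lies 42 mm below this point. The key stands in it with its blade's tip on the floor.
- key: Plastic key, 124 mm long, about 40 g. Origin: middle of the blade's tip; z up the key to the handle. Blade 10 mm wide (key's x), 2 mm thick (y), 8 mm long; round grey shank, tapered nose, 12 mm across from 11 to 50 mm; round collar 19 mm across, 50 to 56 mm; orange square handle 15 by 15 mm (faces across x, y) to 121 mm. Starts upright in the socket, blade down.
- pointer (a joint): Pointer's angle, rad: 0 on the blue zero mark, growing clockwise seen from above; ticks 0.105 rad apart. Starts at 0.22 to 0.62. Geared to the screw: 1 rad of screw turns it 0.6 rad the same way round, so turn the screw counter-clockwise (from above) to bring it to zero.
- weigh_bowl: Light green bowl, 125 mm across, 60 mm high, left of the scale. Origin: centre of underside. Bystander.
- small_tin: Low food tin, 86 mm across, 40 mm high, right of the scale. Origin: centre of underside. Bystander.
- yoghurt: Yoghurt tub, 72 mm across, 71 mm high, right of the scale. Origin: centre of underside. Bystander.
There are look-alikes about, which are no part of the job. Of the things shaped like the key, the orange one is meant.

How it is judged:
By the outcome, as a careful person would: the job done as asked, in the order asked, and still so for the second after the job is handed in, with the robot touching nothing.
It also fails if it takes over 61 s, if anything falls off the work surface, if the arm or the gripper's body presses on something with over 40 N, if the wrist force passes 120 N, or if a joint passes its speed limit or range.

## Working session

There is one attempt and no reset: what is moved stays moved. The work goes in short steps, Python scripts to look and compute and a shell command to move; the robot and the scene stay as the last step left them, time stands still between calls to the robot, and variables do not carry over. Pictures are saved under pics/ and viewed, at most 10 in all, crops included, and the job is handed in when it is done.

```bash
mkdir -p pics; ls; cat > h.py <<'E'
import numpy as np, cv2
from workcell import manip
from scipy.spatial.transform import Rotation as R
def grab(n,f=None):
    c=manip.get_calibration(n); p,d=manip.grab_frame(n); 
    if f: cv2.imwrite('pics/'+f+'.png',p); np.savez('pics/'+f+'.npz',d=d,p=p,**{k:np.array(v) for k,v in c.items() if k in('fx','fy','cx','cy','eye','rotation')})
    return p,d,c
def ld(f):
    return np.load('pics/'+f+'.npz')
def ray(c,u,v):
    r=np.array(c['rotation']); 
    if r.shape!=(3,3): raise Exception(r)
    return np.array(c['eye']), r@np.array([(u-c['cx'])/c['fx'],-(v-c['cy'])/c['fy'],-1.])
def at_z(c,u,v,z):
    e,d=ray(c,u,v); return e+d*(z-e[2])/d[2]
def at_d(c,u,v,dep):
    e,d=ray(c,u,v); return e+d*dep
E
python3 - <<'E'
from h import *
for n in('side','top'):
    p,d,c=grab(n,n+'0'); print({k:(np.round(v,3).tolist() if not isinstance(v,str) else v) for k,v in c.items()})
a=cv2.imread('pics/top0.png');b=cv2.imread('pics/side0.png')
print(manip.get_state())
E
```

```text
pics
{'fx': 398.01, 'fy': 398.01, 'cx': 322.551, 'cy': 203.53, 'eye': [0.215, 0.799, 0.549], 'rotation': [1.032, 0.021, -2.754]}
{'fx': 475.868, 'fy': 475.868, 'cx': 320.268, 'cy': 198.135, 'eye': [0.297, 0.049, 1.228], 'rotation': [0.205, -0.007, -1.617]}
{'clock': 0.1, 'q': array([-1.23302026e+00,  1.26342729e-01, -4.04649379e-02,  1.40539960e+00,
       -2.19600954e-05,  1.57082374e+00]), 'joint_velocities': array([2.72963566e-04, 5.85365576e-05, 2.39583660e-03, 1.05765742e-03,
       1.06860695e-04, 1.47634208e-04]), 'joint_torque': array([ 1.76122408e-04, -4.36906707e+01,  3.53603661e+01,  1.37563096e-02,
        4.22393009e-05, -1.16926543e-05]), 'tool_pos': array([ 0.17385249, -0.49499289,  0.21931352]), 'orientation': array([-3.14018172e+00,  2.19987534e-05,  3.37748687e-01]), 'contact_force': array([-0.43023176,  0.62448357, -0.19296364]), 'moment': array([ 0.02868016, -0.02900901,  0.0114758 ]), 'grip_force': 0.0, 'width': 1.0009130727291515}
```

View pics/top0.png

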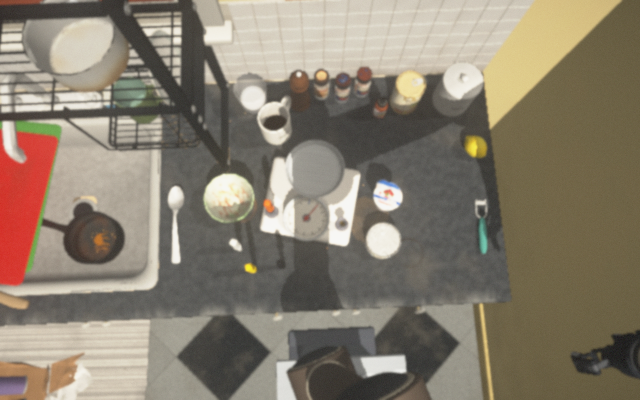

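View pics/side0.png

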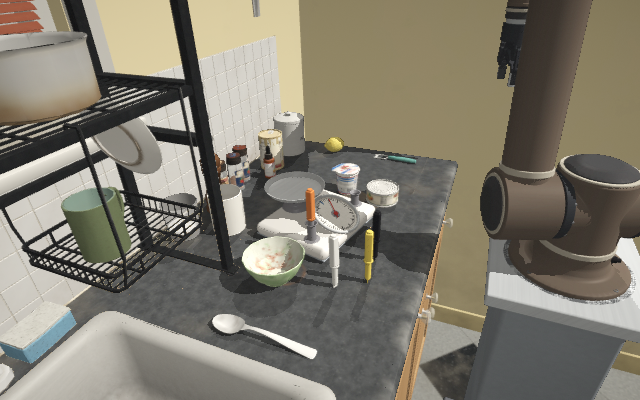

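Top view: scale around (310,205), orange key at (270,207), well at (341,224). Key look-alikes (side view): white key (334,260), yellow key (368,255), black one (376,230); the orange one is at (310,205), standing in the scale's left collar. I choose the orange one and check it in a crop.

```bash
sed -i "s/    if r.shape.*/    if r.shape!=(3,3): r=R.from_euler('xyz',r).as_matrix()/" h.py
python3 - <<'E'
from h import *
t=cv2.imread('pics/top0.png')[140:260,245:370];s=cv2.imread('pics/side0.png')[170:270,255:390]
a=cv2.resize(t,None,fx=4.6,fy=4.6,interpolation=3);b=cv2.resize(s,None,fx=4.3,fy=4.3,interpolation=3)
cv2.imwrite('pics/c1.png',cv2.resize(t,(625,600),interpolation=3)); cv2.imwrite('pics/c2.png',cv2.resize(s,(800,593),interpolation=3))
for f,u,v in(('top0',316,168),('top0',306,218),('top0',341,224),('top0',270,207),('top0',310,242)):
    c=ld(f); d=c['d'][v,u]; print(f,u,v,d,at_d(c,u,v,d))
E
```

```text
top0 316 168 1.1869577 [0.61191105 0.03678407 0.08147541]
top0 306 218 1.1905848 [0.49168735 0.06724275 0.05230495]
top0 341 224 1.1943791 [ 0.47350164 -0.01978584  0.04611656]
top0 270 207 1.110386 [0.50755695 0.14879243 0.13614813]
top0 310 242 1.2348607 [ 0.43754514  0.0602939  -0.00404189]
```

View pics/c1.png

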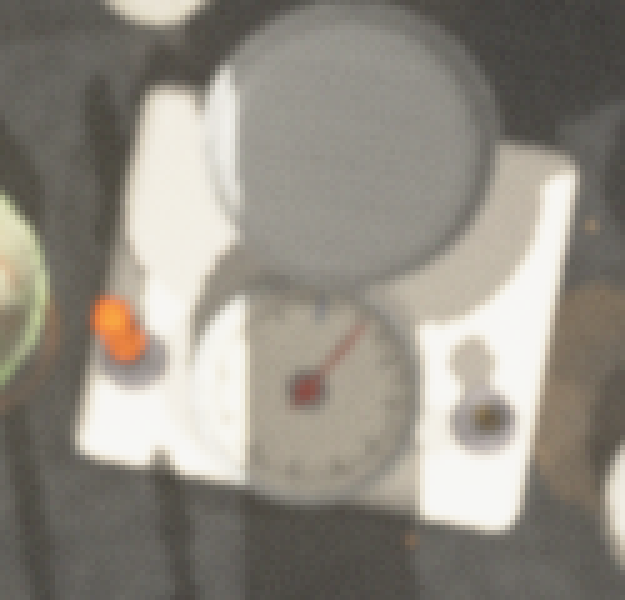

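The crop (5x) shows the orange handle top at (108,318), its socket collar at (133,355), the well mouth at (484,418), dial centre at (305,390), zero mark at (321,308) and pointer tip at (363,320).

```bash
python3 - <<'E'
from h import *
c=ld('top0')
f=lambda u,v,z:at_z(c,245+u/5,140+v/5,z)
w=f(484,418,.068);s=f(133,358,.078);k=f(106,314,.160);di=f(305,390,.055)
print('well',w,'sock',s,'keytop',k,'dial',di, 'dist ws',np.linalg.norm((w-s)[:2]))
y=np.arctan2(*(s-w)[:2][::-1])-np.pi/2; print('scale yaw',np.degrees(y))
for z,q in(('bl',(80,455)),('fr',(515,530)),('rr',(577,160)),('rl',(145,85))): print(z,f(*q,.034))
z=f(321,308,.075)-di;p=f(363,320,.07)-di
print('pointer',np.arctan2(z[1],z[0])-np.arctan2(p[1],p[0]), np.degrees(np.arctan2(z[1],z[0])))
st=manip.get_state();print(R.from_euler('xyz',st['orientation']).as_matrix().round(3))
E
```

```text
well [ 0.47113346 -0.02053771  0.068     ] sock [0.50712768 0.15047569 0.078     ] keytop [0.51311345 0.15504212 0.16      ] dial [0.4912405  0.06720089 0.055     ] dist ws 0.17476031309051562
scale yaw -11.885900275821998
bl [0.4666512  0.18235052 0.034     ]
fr [ 0.41878245 -0.03497583  0.034     ]
rr [ 0.60910514 -0.07833016  0.034     ]
rl [0.65950237 0.14440205 0.034     ]
pointer 0.5115759326148539 -14.800102316823333
[[ 0.944  0.331 -0.   ]
 [ 0.331 -0.944  0.001]
 [-0.    -0.001 -1.   ]]
```

View pics/c2.png

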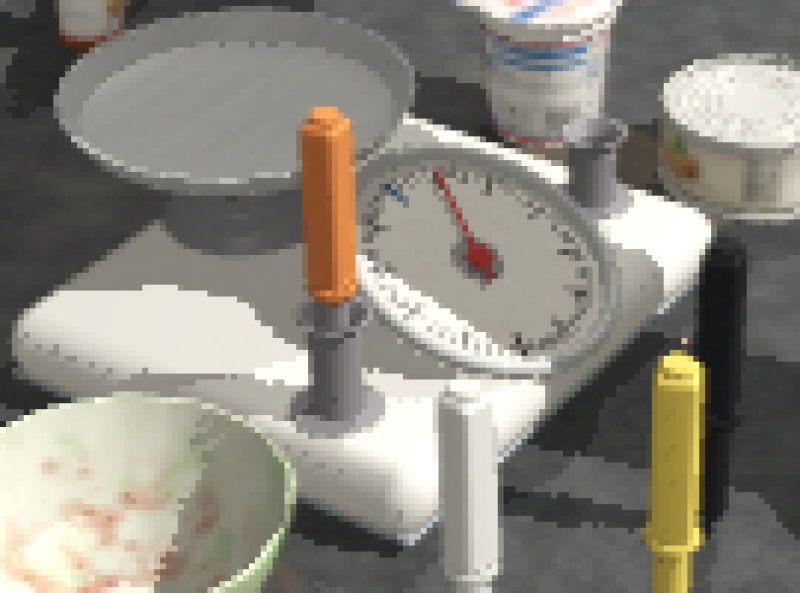

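```bash
cat >> h.py <<'E'
def go(pos,yaw=None,s=None):
    s=s or manip.get_state(); M=R.from_euler('xyz',s['orientation'])
    T=M if yaw is None else R.from_euler('xyz',[np.pi,0,np.radians(yaw)])
    print('turn',np.degrees((M.inv()*T).as_rotvec()).round(2),'shift',M.inv().apply(np.array(pos)-s['tool_pos']).round(4))
E
python3 - <<'E'
from h import *
s=manip.get_state();c=manip.get_calibration('wrist');M=R.from_euler('xyz',s['orientation'])
print(c['fx'],M.inv().apply(c['eye']-s['tool_pos']), M.inv().apply(R.from_euler('xyz',c['rotation']).apply(np.eye(3))))
go([.471,-.02,.25],0)
E
```

```text
280.6142283982774 [ 0.06542581 -0.00023873 -0.15305081] [[ 7.55962957e-04  9.99999709e-01 -1.03688305e-04]
 [ 9.66007333e-01 -7.03461116e-04  2.58513710e-01]
 [ 2.58513562e-01 -2.95590451e-04 -9.66007583e-01]]
turn [-8.000e-02  1.000e-02  1.935e+01] shift [ 0.4378 -0.3497 -0.0302]
```

```bash
python3 -m jog '[[[0,0,19.35,0.376,-0.372,0,1],[0,0,19.35,0.376,-0.372,0,1],[0,0,19.35,0.376,-0.372,0,1],[0,0,19.35,0.376,-0.372,0,1],[0,0,19.35,0.376,-0.372,0,1]]]'; python3 -c "
from h import *
go([.406,-.02,.115],0)"
```

```text
clock: 0.52
tool_pos: [0.2643, -0.3081, 0.2196]
orientation: [-3.141, 0.0, -0.001]
contact_force: [0.5, 0.3, 0.2]
width: 0.999
grip_force: 0.0
turn [-0.03  0.02 -0.08] shift [ 0.1413 -0.2883  0.1047]
```

```bash
python3 -m jog '[[[0,0,0,0.1417,-0.288,0.05,1],[0,0,0,0.1417,-0.288,0.105,1],[0,0,0,0.1417,-0.288,0.105,1],[0,0,0,0.1417,-0.288,0.105,1],[0,0,0,0.1417,-0.288,0.105,1]]]'; python3 -c "
from h import *
go([.406,-.02,.115],0)"
```

```text
clock: 0.93
tool_pos: [0.352, -0.13, 0.1576]
orientation: [3.141, -0.0, -0.0]
contact_force: [1.2, -1.1, -0.5]
width: 0.997
grip_force: 0.0
turn [ 0.01 -0.02 -0.01] shift [ 0.054  -0.11    0.0426]
```

```bash
python3 -m jog '[[[0,0,0,0.054,-0.110,0.043,1],[0,0,0,0.054,-0.110,0.043,1],[0,0,0,0.054,-0.110,0.043,1],[0,0,0,0.054,-0.110,0.043,1],[0,0,0,0.054,-0.110,0.043,1]]]'; python3 - <<'E'
from h import *
p,d,c=grab('wrist','w1')
e=np.array(c['eye']);r=R.from_euler('xyz',c['rotation'])
def pj(P):
    q=r.inv().apply(np.array(P)-e); return c['cx']-c['fx']*q[0]/q[2], c['cy']+c['fy']*q[1]/q[2]
u,v=map(int,pj([.471,-.02,.06]));print(u,v,pj([.507,.15,.078]))
a=cv2.resize(p[v-30:v+30,u-30:u+30],(600,600),interpolation=3)
b=cv2.resize(p,(640,400))
cv2.imwrite('pics/w1c.png',a)
E
```

```text
clock: 1.35
tool_pos: [0.4055, -0.0199, 0.1139]
orientation: [-3.141, 0.003, 0.005]
contact_force: [-0.8, 0.3, 0.1]
width: 0.999
grip_force: 0.0
323 123 (np.float64(47.26140200380837), np.float64(61.04386778544432))
```

View pics/w1c.png

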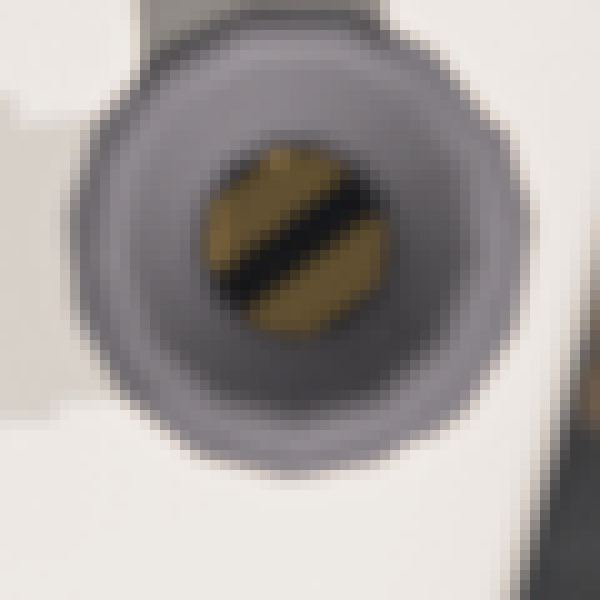

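Crop of the well: mouth rim centred at crop (300,245), screw centre (296,241), slot from (225,293) to (368,190).

```bash
python3 - <<'E'
from h import *
c=ld('w1')
f=lambda u,v,z:at_z(c,293+(u-5)/10,93+(v-5)/10,z)
a,b=f(225,293,.049),f(368,190,.049);d=b-a
print('screw',f(296,241,.049),'mouth',f(300,245,.068),'dia',f(530,245,.068)-f(70,245,.068),'slot',d,np.degrees(np.arctan2(d[1],d[0])))
p=c['p'];cv2.imwrite('pics/w1k.png',cv2.resize(p[0:150,0:200],(800,600),interpolation=3))
E
```

```text
screw [ 0.47578428 -0.01928393  0.049     ] mouth [ 0.47512659 -0.01956321  0.068     ] dia [ 0.00018241 -0.03129005  0.        ] slot [ 0.00742776 -0.01061059  0.        ] -55.00673103804443
```

View pics/w1k.png

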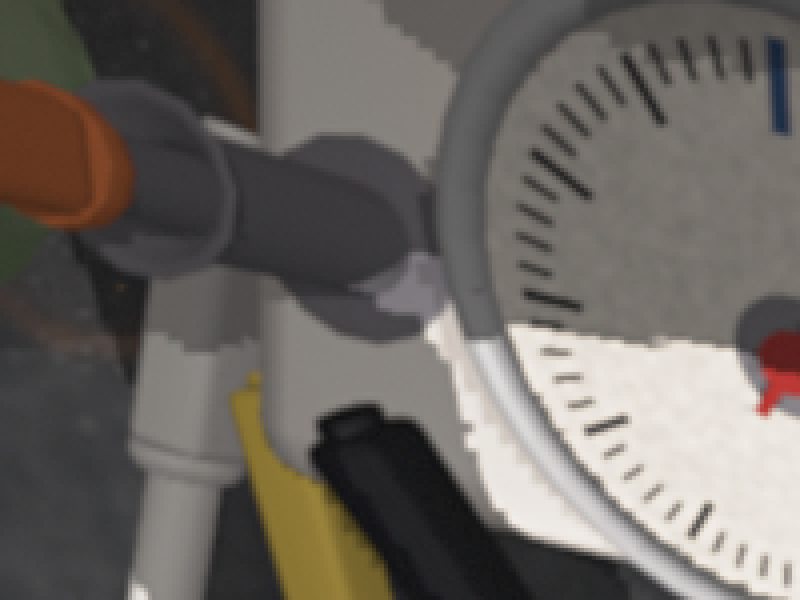

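The wrist crop shows the zero mark at (778,85) and the pointer hub at (790,350); the orange key stands in its socket at the left edge. Next, a look from right above the key.

```bash
python3 -m jog '[[[0,0,0,0.010,-0.030,-0.028,1],[0,0,0,0.043,-0.176,-0.086,1],[0,0,0,0.043,-0.176,-0.086,1],[0,0,0,0.043,-0.176,-0.086,1],[0,0,0,0.043,-0.176,-0.086,1]]]';  python3 -m jog '[[[0,0,0,0,-0.010,0,1],[0,0,0,0,-0.010,0,1]]]'; python3 - <<'E'
from h import *
p,d,c=grab('wrist','w2')
print(manip.get_state()['tool_pos'],c['eye'])
e=np.array(c['eye']);r=R.from_euler('xyz',c['rotation'])
def pj(P):
    q=r.inv().apply(np.array(P)-e); return c['cx']-c['fx']*q[0]/q[2], c['cy']+c['fy']*q[1]/q[2]
u,v=map(int,pj([.513,.1565,.157]));print(u,v)
cv2.imwrite('pics/w2c.png',cv2.resize(p[v-30:v+30,u-30:u+30],(600,600),interpolation=3))
E
```

```text
clock: 1.82
tool_pos: [0.445, 0.0295, 0.1885]
orientation: [-3.111, -0.001, 0.047]
contact_force: [0.2, 0.1, -0.2]
width: 1.001
grip_force: 0.0
clock: 1.98
tool_pos: [0.4441, 0.0345, 0.1873]
orientation: [-3.107, 0.0, 0.055]
contact_force: [-0.1, -0.9, -0.0]
width: 1.001
grip_force: 0.0
[0.4436139  0.03439423 0.18679506] [0.50967953 0.03290653 0.34024668]
138 107
```

View pics/w2c.png

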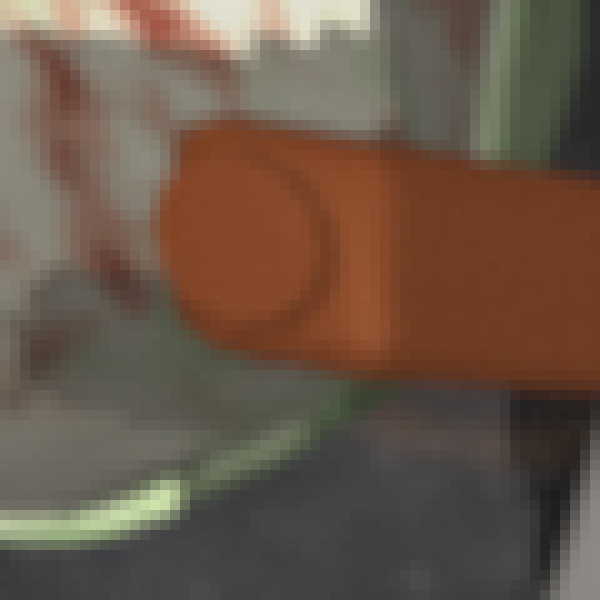

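Crop: the orange handle's cap centre is at (250,230), and its near top edge runs (392,150)–(380,370), so its faces are nearly along world x/y. The arm stopped short, so I check the joints.

```bash
python3 -c "
from h import *
s=manip.get_state();print(s['q'].round(3),s['joint_velocities'].round(3),s['joint_torque'].round(1),s['contact_force'],s['orientation'])
go([.448,.1565,.2],0)"
```

```text
[ 0.053 -0.022 -0.269  1.325  0.035  3.14 ] [ 0.003 -0.    -0.016 -0.    -0.004  0.002] [  0.1 -34.   35.9  -0.    0.2  -0. ] [ 0.35436465  0.83815418 -0.25538366] [-3.10692253e+00  1.35013734e-03  5.47492275e-02]
turn [-1.98  0.13  3.14] shift [ 0.011  -0.1221 -0.009 ]
```

Joint 6 is at its limit, because yaw ≥ q1 is required. I will work at tool yaw about 90°, which also leaves room for the screw turn.

```bash
python3 -m jog '[[[0,0,-7,0,0,0,1],[0,0,-14,0,0,0,1],[0,0,-21,0,0,0,1],[0,0,-28,0,0,0,1],[0,0,-35,0,0,0,1]]]' >/dev/null;  python3 -m jog '[[[0,0,-7,0,0,0,1],[0,0,-14,0,0,0,1],[0,0,-21,0,0,0,1],[0,0,-28,0,0,0,1],[0,0,-35,0,0,0,1]]]'; python3 -c "
from h import *
go([.513,.0915,.2],90)"
```

```text
clock: 2.87
tool_pos: [0.4431, 0.0346, 0.1863]
orientation: [-3.128, -0.032, 1.283]
contact_force: [0.5, 0.0, 0.3]
width: 0.998
grip_force: 0.0
turn [ -0.53  -1.92 -16.49] shift [ 0.0748  0.0507 -0.0121]
```

```bash
python3 -m jog '[[[-0.5,-1.9,-7,0.030,0.022,-0.012,1],[-0.5,-1.9,-16.5,0.075,0.051,-0.012,1],[-0.5,-1.9,-16.5,0.075,0.051,-0.012,1],[-0.5,-1.9,-16.5,0.075,0.051,-0.012,1]]]'; python3 - <<'E'
from h import *
p,d,c=grab('wrist','w3')
e=np.array(c['eye']);r=R.from_euler('xyz',c['rotation'])
def pj(P):
    q=r.inv().apply(np.array(P)-e); return c['cx']-c['fx']*q[0]/q[2], c['cy']+c['fy']*q[1]/q[2]
u,v=map(int,pj([.513,.1565,.157]));print(u,v,c['eye'])
cv2.imwrite('pics/w3c.png',cv2.resize(p[v-30:v+30,u-30:u+30],(600,600),interpolation=3))
E
```

```text
clock: 3.2
tool_pos: [0.5157, 0.0929, 0.1994]
orientation: [-3.141, -0.001, 1.569]
contact_force: [-0.7, -0.1, -0.2]
width: 1.002
grip_force: 0.0
317 126 [0.51598721 0.15836423 0.35250423]
```

View pics/w3c.png

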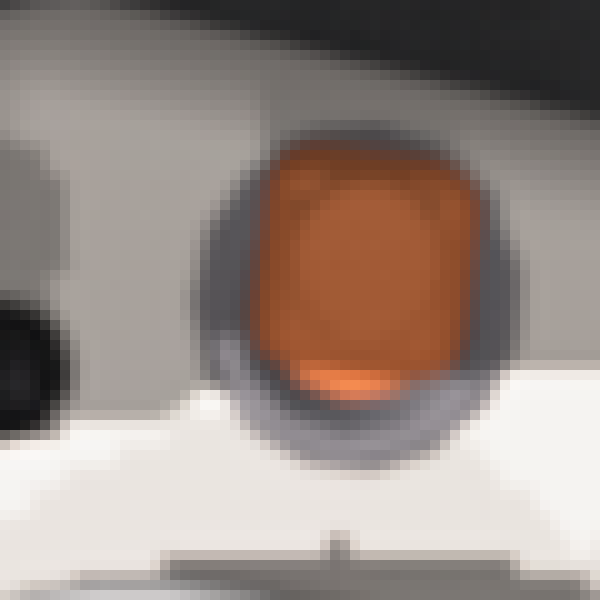

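Crop: handle cap centred at (368,262), edges tilted about 5° clockwise; socket collar centred at (357,297).

```bash
python3 - <<'E'
from h import *
c=ld('w3')
f=lambda u,v,z:at_z(c,287+(u-5)/10,96+(v-5)/10,z)
print('cap',f(368,262,.160),'sock',f(357,297,.078))
k=f(368,262,.16)
go([k[0],k[1],.2],84.5); go([k[0],k[1],.130],84.5)
E
```

```text
cap [0.51670599 0.15975148 0.16      ] sock [0.51596993 0.15715082 0.078     ]
turn [-0.08  0.    5.22] shift [ 0.0679  0.002  -0.0004]
turn [-0.08  0.    5.22] shift [0.0679 0.0021 0.0695]
```

```bash
python3 -m jog '[[[0,0,5.2,0.040,0.001,0,1],[0,0,5.2,0.0656,0.001,0,1],[0,0,5.2,0.0656,0.001,0.035,1],[0,0,5.2,0.0656,0.001,0.0754,1],[0,0,5.2,0.0656,0.001,0.0754,1]]]';python3 -m jog '[[[0,0,0,0,0,0,-0.6],[0,0,0,0,0,0,-1],[0,0,0,0,0,0,-1],[0,0,0,0,0,0,-1],[0,0,0,0,0,0,-1]]]'
```

```text
clock: 3.67
tool_pos: [0.5094, 0.1549, 0.1173]
orientation: [-3.129, 0.005, 1.474]
contact_force: [-2.1, -1.2, -0.6]
width: 0.998
grip_force: 0.0
clock: 4.08
tool_pos: [0.5173, 0.1575, 0.1276]
orientation: [3.137, -0.002, 1.474]
contact_force: [0.2, 0.4, -0.8]
width: 0.3
grip_force: 0.0
```

```bash
python3 -m jog '[[[0,0,0,0,0,0,-1],[0,0,0,0,0,0,-1],[0,0,0,0,0,0,-1],[0,0,0,0,0,0,-1]]]'; python3 -m jog '[[[0,0,0,0,0,0,-1],[0,0,0,0,0,0,-1]]]'
```

```text
clock: 4.42
tool_pos: [0.5169, 0.1577, 0.127]
orientation: [3.138, -0.002, 1.475]
contact_force: [-1.0, -0.3, 6.4]
width: 0.155
grip_force: 61.4
clock: 4.58
tool_pos: [0.5169, 0.1577, 0.127]
orientation: [3.138, -0.002, 1.475]
contact_force: [-1.6, 0.5, 6.3]
width: 0.161
grip_force: 61.4
```

Grip made (61 N, width ≈ 13–15 mm). Draw it up.

```bash
python3 -m jog '[[[0,0,0,0,0,-0.008,-1],[0,0,0,0,0,-0.025,-1],[0,0,0,0,0,-0.045,-1],[0,0,0,0,0,-0.068,-1],[0,0,0,0,0,-0.068,-1]]]'; python3 - <<'E'
from h import *
p,d,c=grab('side','s4');s=manip.get_state();print(s['tool_pos'],s['orientation'],s['contact_force'],s['moment'])
e=np.array(c['eye']);r=R.from_euler('xyz',c['rotation'])
def pj(P):
    q=r.inv().apply(np.array(P)-e); return c['cx']-c['fx']*q[0]/q[2], c['cy']+c['fy']*q[1]/q[2]
t=s['tool_pos'];u,v=map(int,pj(t-[0,0,.075]));print(u,v,pj(t-[0,0,.091]))
cv2.imwrite('pics/s4c.png',cv2.resize(p[v-40:v+20,u-30:u+30],(600,600),interpolation=cv2.INTER_NEAREST))
E
```

```text
clock: 5.0
tool_pos: [0.5176, 0.1579, 0.1983]
orientation: [3.135, -0.003, 1.475]
contact_force: [0.7, 0.6, 0.2]
width: 0.159
grip_force: 60.6
[0.51725341 0.15782721 0.19621415] [ 3.13663404e+00 -2.50639951e-03  1.47502678e+00] [ 0.42688475 -0.01661557 -0.89022418] [ 0.01873094 -0.03570308 -0.03158821]
309 205 (np.float64(309.29527051793997), np.float64(212.20134200990523))
```

View pics/s4c.png

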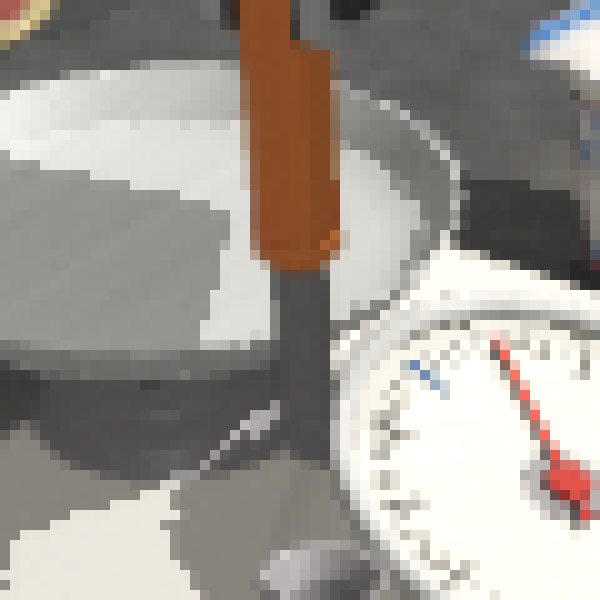

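Crop: key hanging nearly upright, collar at (300,250), shank ending near (310,455); pointer (500,340)–(560,470), zero mark (430,375). I read the blade pixels numerically.

```bash
python3 - <<'E'
from h import *
c=ld('s4');p=c['p'].astype(int)
for v in range(200,216): print(v,' '.join('%3d/%3d'%(p[v,u].sum()//3,p[v,u,0]-p[v,u,2]) for u in range(302,318)))
print()
for v in range(203,216): print(v,(c['d'][v,304:316]*1000).astype(int))
E
```

```text
200 107/ -4 108/ -4 103/ -4 103/ -3  89/ -4  76/ -1  77/ -3  77/ -2  76/ -2  74/ -1 222/-14 228/-15 197/ -7 221/ -6 224/ -5 218/-12
201 103/ -3 103/ -2  98/ -4  88/ -3  71/ -2  74/ -3  77/ -2  77/ -2  77/ -1  74/ -1 199/-13 190/-10 214/ -6 227/ -6 212/ -9 243/-16
202  77/ -1  73/ -2  72/ -1  73/ -3  69/ -1  73/ -2  78/ -3  78/ -3  77/ -1  73/ -1 144/ -9 188/ -6 223/ -6 227/ -6 243/-17 245/-17
203  72/ -2  74/ -3  74/ -2  74/ -2  71/ -1  73/ -2  77/ -3  77/ -3  77/ -1  74/ -1 104/ -4 207/ -6 227/ -6 233/-15 244/-17 245/-17
204  76/ -2  76/ -3  76/ -2  74/ -3  72/ -3  74/ -2  78/ -3  78/ -3  77/ -1  74/ -1 120/ -5 215/ -6 234/ -6 241/-17 243/-17 214/-17
205  78/ -2  76/ -3  76/ -3  75/ -1 144/ -3  82/ -4  78/ -3  77/ -2  77/ -2  74/ -2 150/ -4 242/ -6 227/ -9 242/-17 243/-17 243/-16
206  77/ -2  76/ -2 166/ -4 171/ -4 158/ -3  83/ -1  77/ -1  77/ -3  77/ -1  75/ -3 150/ -4 239/ -6 226/-10 242/-17 211/-17 183/-15
207  77/ -2 184/ -6 173/ -5 168/ -3  90/ -2  75/ -1  76/ -1  78/ -2  78/ -1  75/ -2 182/ -6 240/ -6 235/-14 241/-17 193/-15 137/-10
208 175/ -4  97/ -2 165/ -5  92/ -1  76/ -3 
[... 1014 characters left out ...]
03 [979 982 987 821 820 816 819 820 913 917 918 927]
204 [982 981 982 822 823 819 820 821 826 918 919 923]
205 [976 976 979 824 825 822 822 822 828 911 916 923]
206 [975 977 975 824 821 825 822 824 829 910 917 919]
207 [972 970 975 828 823 823 823 826 905 905 914 917]
208 [971 972 975 982 826 827 823 825 908 903 913 914]
209 [969 971 974 977 836 832 832 829 904 903 917 913]
210 [969 975 974 974 836 837 833 832 902 901 904 909]
211 [966 968 966 970 971 923 833 835 899 902 902 909]
212 [964 966 964 966 940 922 913 905 899 898 897 906]
213 [964 962 961 962 932 918 910 903 896 894 893 904]
214 [958 956 962 958 930 919 910 902 901 896 895 895]
215 [954 954 953 938 925 916 909 903 896 893 890 888]
```

Depth pixels show the blade about 4 px wide at rows 209–211, nearer towards the right. So the blade lies at tool yaw − 90°, about −5.5°. The slot is at −55°, so the tool yaw must be about 35° at the well.

```bash
python3 -c "
from h import *
go([.476,-.019,.180],35)"; 
```

```text
turn [ 0.2  -0.26 49.51] shift [-0.18   -0.0242  0.0156]
```

```bash
python3 -m jog '[[[0,0,7,-0.036,-0.0048,0,-1],[0,0,14,-0.072,-0.0097,0,-1],[0,0,21,-0.108,-0.0145,0,-1],[0,0,28,-0.144,-0.0193,0,-1],[0,0,35,-0.180,-0.0242,0,-1]]]'; python3 -m jog '[[[0,0,7,0,0,0,-1],[0,0,14.5,0,0,0,-1],[0,0,14.5,0,0,0,-1],[0,0,14.5,0,0,0,-1],[0,0,14.5,0,0,0,-1]]]'; python3 -c "
from h import *
go([.476,-.019,.172],35)"; 
```

```text
clock: 5.47
tool_pos: [0.4735, -0.0207, 0.1924]
orientation: [-3.141, -0.0, 0.859]
contact_force: [-0.3, -1.5, -0.6]
width: 0.153
grip_force: 60.6
clock: 5.88
tool_pos: [0.4745, -0.0192, 0.1928]
orientation: [-3.141, -0.001, 0.615]
contact_force: [0.6, -1.0, 0.8]
width: 0.157
grip_force: 60.6
turn [-0.03 -0.03  0.21] shift [0.0013 0.0007 0.0208]
```

```bash
python3 -m jog '[[[0,0,0.2,0.0015,0.0005,0.016,-1],[0,0,0.2,0.0015,0.0005,0.030,-1],[0,0,0.2,0.0015,0.0005,0.040,-1],[0,0,0.2,0.0015,0.0005,0.047,-1],[0,0,0.2,0.0015,0.0005,0.047,-1]]]'; python3 -m jog '[[[0,0,0,0,0,0,-1],[0,0,0,0,0,0,-1]]]'
```

```text
clock: 6.3
tool_pos: [0.4754, -0.0186, 0.1447]
orientation: [-3.14, 0.001, 0.609]
contact_force: [-0.0, -1.4, -0.3]
width: 0.157
grip_force: 60.6
clock: 6.47
tool_pos: [0.4766, -0.0188, 0.147]
orientation: [3.141, -0.002, 0.608]
contact_force: [-0.1, -0.5, 0.2]
width: 0.154
grip_force: 60.6
```

```bash
python3 -m jog '[[[0,0,0,0,0,0.002,-1],[0,0,0,0,0,0.004,-1],[0,0,0,0,0,0.005,-1],[0,0,0,0,0,0.006,-1],[0,0,0,0,0,0.006,-1]]]'; python3 -m jog '[[[0,0,0,0,0,0.001,-1],[0,0,0,0,0,0.002,-1],[0,0,0,0,0,0.002,-1]]]'
```

```text
clock: 6.88
tool_pos: [0.4761, -0.019, 0.1402]
orientation: [-3.141, -0.001, 0.608]
contact_force: [-0.2, 0.4, -0.8]
width: 0.156
grip_force: 60.6
clock: 7.13
tool_pos: [0.4762, -0.019, 0.1381]
orientation: [-3.141, -0.001, 0.608]
contact_force: [-0.7, 1.2, -0.9]
width: 0.159
grip_force: 60.6
```

```bash
python3 -m jog '[[[0,0,0,0,0,0.001,-1],[0,0,0,0,0,0.002,-1],[0,0,0,0,0,0.002,-1]]]'; python3 -m jog '[[[0,0,0,0,0,0.001,-1],[0,0,0,0,0,0.002,-1],[0,0,0,0,0,0.002,-1]]]'
```

```text
clock: 7.38
tool_pos: [0.4762, -0.019, 0.1361]
orientation: [-3.141, -0.001, 0.608]
contact_force: [0.5, -0.5, -1.0]
width: 0.16
grip_force: 60.6
clock: 7.63
tool_pos: [0.4763, -0.019, 0.1343]
orientation: [3.142, -0.001, 0.608]
contact_force: [-0.3, 0.2, -0.6]
width: 0.16
grip_force: 60.7
```

```bash
python3 -m jog '[[[0,0,0,0,0,0.001,-1],[0,0,0,0,0,0.001,-1]]]'; python3 -m jog '[[[0,0,0,0,0,0.001,-1],[0,0,0,0,0,0.001,-1]]]'
```

```text
clock: 7.8
tool_pos: [0.4764, -0.0189, 0.1335]
orientation: [3.141, -0.002, 0.608]
contact_force: [-0.6, 0.5, 1.9]
width: 0.155
grip_force: 60.9
clock: 7.97
tool_pos: [0.4765, -0.0189, 0.1326]
orientation: [3.141, -0.002, 0.608]
contact_force: [-0.6, 0.5, 4.2]
width: 0.158
grip_force: 61.1
```

Seated: the blade went down to slot-floor depth freely, then the spring pushed back at 4 N. Now measure the pointer by code on the dial plane.

```bash
cat >> h.py <<'E'
W=np.array([.476,-.019,.068]);S=np.array([.5165,.1575,.078])
yaw=np.arctan2(-(S-W)[0],(S-W)[1]);Rz=R.from_euler('z',yaw)
O=W-Rz.apply([-.05,-.09,.068]); t=np.arcsin(27/59.)
DC=O+Rz.apply([-.052,0,.053]); RD=Rz*R.from_euler('y',-t)
def dial(c,p):
    e=np.array(c['eye']);r=np.array(c['rotation']);r=r if r.shape==(3,3) else R.from_euler('xyz',r).as_matrix()
    v,u=np.mgrid[:p.shape[0],:p.shape[1]]
    D=np.stack([(u-c['cx'])/c['fx'],-(v-c['cy'])/c['fy'],-np.ones(u.shape)],-1)@r.T
    n=RD.apply([0,0,1]); k=((DC-e)@n)/(D@n); X=RD.inv().apply((e+D*k[...,None]-DC).reshape(-1,3)).reshape(*u.shape,3)[...,:2]*1000
    q=p.astype(int);b,g,rr=q[...,0],q[...,1],q[...,2];rad=np.hypot(X[...,0],X[...,1])
    red=(rr>1.7*g)&(rr>1.5*b)&(rad<60)&(rr>60); blue=(b>1.35*rr)&(b>1.15*g)&(rad<60)&(rad>30)
    hub=X[red&(rad<16)]; h=(hub.max(0)+hub.min(0))/2 if len(hub) else np.zeros(2)
    P=X[red&(rad>18)]; B=X[blue]
    print('n',len(hub),len(P),len(B),'hub',h.round(1),'P',P.mean(0).round(1),'maxr',np.hypot(*P.T).max().round(1),'B',B.mean(0).round(1))
    a=lambda Q,h:np.arctan2(*(np.mean(Q,0)-h)[::-1])
    ln=np.linalg.svd(P-P.mean(0))[2][0];ln*=np.sign(ln@P.mean(0)); lb=np.linalg.svd(B-B.mean(0))[2][0];lb*=np.sign(lb@B.mean(0))
    print('angle hub',a(B,h)-a(P,h),'centre',a(B,0*h)-a(P,0*h),'linedir',np.arctan2(lb[1],lb[0])-np.arctan2(ln[1],ln[0]))
E
python3 - <<'E'
from h import *
print(np.degrees(yaw),O)
for n,f in(('top','t5'),('side','s5'),('wrist','w5')):
    p,d,c=grab(n,f)
    try: print(n);dial(c,p)
    except Exception as x: print(n,x)
E
```

```text
-12.92347140690139 [ 5.44861930e-01  5.75377986e-02 -1.38777878e-17]
top
top zero-size array to reduction operation maximum which has no identity
side
n 16 5 2 hub [ 0.7 -5.3] P [ 24.6 -17.3] maxr 42.4 B [45.1 -0.4]
angle hub 0.5751695227290725 centre 0.6043289246370728 linedir 0.4024152964690568
wrist
n 198 91 41 hub [ 0.4 -0.9] P [ 27.5 -16.1] maxr 45.0 B [43.4 -0.6]
angle hub 0.5180709925068876 centre 0.5164514488029353 linedir 0.5083807349408214h.py:35: RuntimeWarning: Mean of empty slice.
  print('n',len(hub),len(P),len(B),'hub',h.round(1),'P',P.mean(0).round(1),'maxr',np.hypot(*P.T).max().round(1),'B',B.mean(0).round(1))
  ret = um.true_divide(
```

```bash
python3 -m jog '[[[0,0,-4,0,0,0,-1],[0,0,-8,0,0,0,-1],[0,0,-12,0,0,0,-1],[0,0,-16,0,0,0,-1],[0,0,-20,0,0,0,-1]]]'; python3 - <<'E'
from h import *
p,d,c=grab('wrist','w6');dial(c,p);print(manip.get_state()['moment'])
E
python3 -m jog '[[[0,0,-4,0,0,0,-1],[0,0,-8,0,0,0,-1],[0,0,-12,0,0,0,-1],[0,0,-16,0,0,0,-1],[0,0,-20,0,0,0,-1]]]'; python3 - <<'E'
from h import *
p,d,c=grab('wrist','w7');dial(c,p);print(manip.get_state()['moment'])
E
```

```text
clock: 8.53
tool_pos: [0.4766, -0.0187, 0.1326]
orientation: [3.141, -0.002, 0.96]
contact_force: [0.4, 1.1, 3.6]
width: 0.157
grip_force: 61.1
n 221 92 40 hub [ 0.3 -1.1] P [ 27.5 -16.1] maxr 44.6 B [42.4 -0. ]
angle hub 0.5268643428461872 centre 0.5269459627127336 linedir 0.5085441390519595
[ 0.21452968 -0.03185273  0.03158613]
clock: 9.0
tool_pos: [0.4764, -0.0186, 0.1325]
orientation: [3.141, -0.002, 1.308]
contact_force: [-0.7, 1.9, 4.7]
width: 0.158
grip_force: 61.1
n 227 95 41 hub [0.3 0.1] P [29.8 -9.6] maxr 44.5 B [41.9 -0. ]
angle hub 0.3155285041092832 centre 0.3122155606269993 linedir 0.29788314357809065
[ 0.38988386  0.14193984 -0.05062478]
```

```bash
python3 -m jog '[[[0,0,-5,0,0,0,-1],[0,0,-10,0,0,0,-1],[0,0,-15,0,0,0,-1],[0,0,-20,0,0,0,-1],[0,0,-25,0,0,0,-1]]]'; python3 - <<'E'
from h import *
p,d,c=grab('wrist','w8');dial(c,p);print(manip.get_state()['moment'])
p,d,c=grab('wrist','w8');dial(c,p)
E
```

```text
clock: 9.47
tool_pos: [0.4761, -0.0187, 0.1324]
orientation: [3.14, -0.001, 1.744]
contact_force: [-0.5, 1.4, 3.6]
width: 0.156
grip_force: 61.2
n 234 100 27 hub [0.9 0.6] P [31.4 -1.2] maxr 43.7 B [42.9  0.3]
angle hub 0.053153516746948015 centre 0.046463105134471855 linedir -0.008768213304255396
[ 0.46126123  0.23770693 -0.00942484]
n 227 102 18 hub [1.2 0.4] P [32.  -1.1] maxr 45.0 B [45.4 -0.1]
angle hub 0.03871031183868199 centre 0.0330754709482385 linedir -0.10017094016632277
```

```bash
python3 -m jog '[[[0,0,-1,0,0,0,-1],[0,0,-2,0,0,0,-1],[0,0,-3,0,0,0,-1],[0,0,-3,0,0,0,-1]]]'; python3 - <<'E'
from h import *
p,d,c=grab('wrist','w9');dial(c,p)
e=np.array(c['eye']);r=R.from_euler('xyz',c['rotation'])
def pj(P):
    q=r.inv().apply(np.array(P)-e); return c['cx']-c['fx']*q[0]/q[2], c['cy']+c['fy']*q[1]/q[2]
u,v=map(int,pj(DC+RD.apply([.025,0,0])));print(u,v,pj(DC),pj(DC+RD.apply([.045,0,0])))
cv2.imwrite('pics/w9c.png',cv2.resize(p[max(v-30,0):v+30,u-40:u+40],(800,600),interpolation=3))
E
```

```text
clock: 9.9
tool_pos: [0.4762, -0.0188, 0.1324]
orientation: [3.14, -0.001, 1.794]
contact_force: [-1.1, 1.8, 4.6]
width: 0.158
grip_force: 61.2
n 233 101 10 hub [1.2 0.6] P [31.7 -0.2] maxr 44.9 B [47.  -0.4]
angle hub 0.004351985117273891 centre -0.0018718510687529962 linedir 0.23201434019912526
397 114 (np.float64(369.08837938680847), np.float64(102.33466593987782)) (np.float64(421.9533230313125), np.float64(125.36635776749242))
```

View pics/w9c.png

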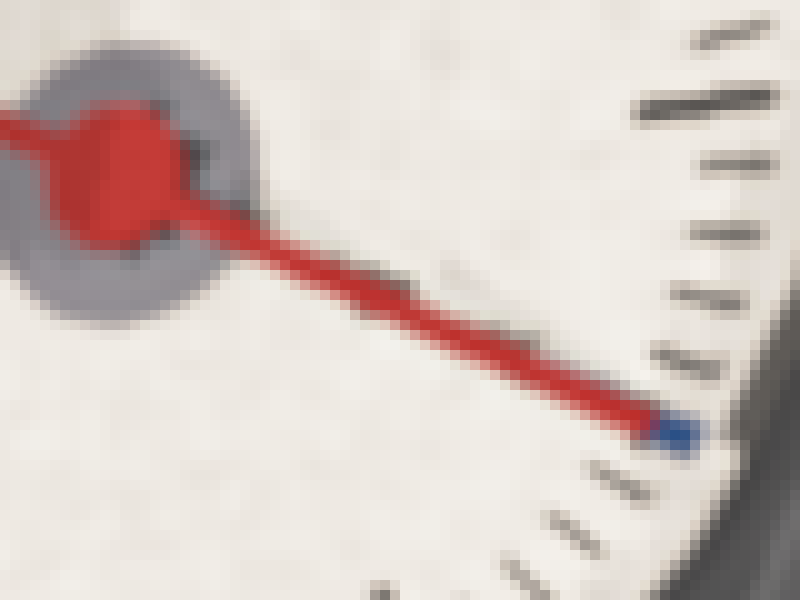

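The pointer (tip at (645,420)) lies right over the blue mark (690,437), in line with the hub at (122,175). I ease the blade back a little within its play and lift straight out.

```bash
python3 -m jog '[[[0,0,2,0,0,0,-1],[0,0,4,0,0,-0.001,-1],[0,0,4,0,0,-0.003,-1],[0,0,4,0,0,-0.008,-1],[0,0,4,0,0,-0.016,-1]]]'; python3 -m jog '[[[0,0,0,0,0,-0.015,-1],[0,0,0,0,0,-0.035,-1],[0,0,0,0,0,-0.048,-1],[0,0,0,0,0,-0.048,-1],[0,0,0,0,0,-0.048,-1]]]';python3 - <<'E'
from h import *
p,d,c=grab('wrist','w10');dial(c,p)
go([.5169,.1577,.195],84.5)
E
```

```text
clock: 10.37
tool_pos: [0.4756, -0.0193, 0.1477]
orientation: [-3.141, 0.0, 1.725]
contact_force: [0.2, 0.8, -0.1]
width: 0.157
grip_force: 60.6
clock: 10.78
tool_pos: [0.4768, -0.0193, 0.197]
orientation: [3.139, 0.0, 1.725]
contact_force: [0.2, 0.7, -0.7]
width: 0.159
grip_force: 60.6
n 139 54 3 hub [1.  0.5] P [31.1 -0.2] maxr 44.7 B [46.9 -0.4]
angle hub 0.003744207158598828 centre -0.0018789773869727832 linedir 0.3559606805580327
turn [ 6.000e-02 -1.000e-02  1.432e+01] shift [0.1686 0.0673 0.0011]
```

Pointer still at zero. Back to the socket.

```bash
python3 -m jog '[[[0,0,3,0.034,0.0135,0,-1],[0,0,6,0.0675,0.027,0,-1],[0,0,9,0.101,0.0404,0,-1],[0,0,12,0.135,0.054,0,-1],[0,0,14.3,0.1686,0.0673,0,-1]]]'; python3 -m jog '[[[0,0,0,0,0,0,-1],[0,0,0,0,0,0,-1],[0,0,0,0,0,0,-1]]]';python3 - <<'E'
from h import *
go([.5169,.1577,.155],84.5)
E
```

```text
clock: 11.25
tool_pos: [0.5165, 0.1592, 0.1952]
orientation: [-3.141, 0.0, 1.472]
contact_force: [0.8, -0.4, 0.6]
width: 0.157
grip_force: 60.6
clock: 11.5
tool_pos: [0.5162, 0.1577, 0.1953]
orientation: [-3.141, 0.001, 1.476]
contact_force: [0.6, -0.1, 0.6]
width: 0.157
grip_force: 60.6
turn [-0.06  0.03  0.07] shift [0.0001 0.0007 0.0403]
```

```bash
python3 -m jog '[[[0,0,0,0,0.0007,0.012,-1],[0,0,0,0,0.0007,0.024,-1],[0,0,0,0,0.0007,0.034,-1],[0,0,0,0,0.0007,0.040,-1],[0,0,0,0,0.0007,0.040,-1]]]'; python3 -m jog '[[[0,0,0,0,0,0.007,-1],[0,0,0,0,0,0.014,-1],[0,0,0,0,0,0.020,-1],[0,0,0,0,0,0.024,-1],[0,0,0,0,0,0.024,-1]]]'
```

```text
clock: 11.92
tool_pos: [0.5166, 0.1567, 0.1549]
orientation: [-3.14, 0.0, 1.474]
contact_force: [0.7, 0.1, -1.1]
width: 0.156
grip_force: 60.6
clock: 12.33
tool_pos: [0.5172, 0.1578, 0.1314]
orientation: [-3.141, -0.0, 1.475]
contact_force: [0.2, -0.4, -0.5]
width: 0.156
grip_force: 60.6
```

```bash
python3 -m jog '[[[0,0,0,0,0,0.0015,-1],[0,0,0,0,0,0.003,-1],[0,0,0,0,0,0.0035,-1],[0,0,0,0,0,0.0035,-1]]]'; python3 -m jog '[[[0,0,0,0,0,0.001,-1],[0,0,0,0,0,0.001,-1]]]'; python3 -m jog '[[[0,0,0,0,0,0.0005,-1],[0,0,0,0,0,0.0005,-1]]]'
```

```text
clock: 12.67
tool_pos: [0.5175, 0.1578, 0.129]
orientation: [3.141, -0.001, 1.475]
contact_force: [-0.9, -0.7, -0.9]
width: 0.158
grip_force: 60.6
clock: 12.83
tool_pos: [0.5176, 0.1578, 0.128]
orientation: [3.141, -0.001, 1.475]
contact_force: [-1.3, -1.0, 0.5]
width: 0.157
grip_force: 60.7
clock: 13.0
tool_pos: [0.5176, 0.1579, 0.1275]
orientation: [3.141, -0.001, 1.475]
contact_force: [-1.7, -0.5, 0.7]
width: 0.157
grip_force: 60.7
```

```bash
python3 -m jog '[[[0,0,0,0,0,0.0005,-1],[0,0,0,0,0,0.0005,-1]]]'; python3 -m jog '[[[0,0,0,0,0,0.0007,-1],[0,0,0,0,0,0.0007,-1]]]'
```

```text
clock: 13.17
tool_pos: [0.5177, 0.1579, 0.1272]
orientation: [3.14, -0.001, 1.475]
contact_force: [-1.7, -1.4, 1.5]
width: 0.157
grip_force: 60.9
clock: 13.33
tool_pos: [0.5178, 0.158, 0.127]
orientation: [3.14, -0.001, 1.475]
contact_force: [-2.6, -1.3, 4.5]
width: 0.155
grip_force: 61.3
```

On the floor of the socket, same height as at first. Release and retreat.

```bash
python3 -m jog '[[[0,0,0,0,0,0,-0.5],[0,0,0,0,0,0,0],[0,0,0,0,0,0,1],[0,0,0,0,0,0,1],[0,0,0,0,0,0,1]]]'; python3 -m jog '[[[0,0,0,0,0,0,1],[0,0,0,0,0,0,1],[0,0,0,0,0,0,1]]]'; python3 -m jog '[[[0,0,0,0,0,-0.02,1],[0,0,0,0,0,-0.05,1],[0,0,0,0,0,-0.08,1],[0,0,0,0,0,-0.08,1]]]'; python3 -m jog '[[[0,0,0,-0.035,0,0,1],[0,0,0,-0.07,0,0,1],[0,0,0,-0.07,0,0,1],[0,0,0,-0.07,0,0,1]]]';python3 - <<'E'
from h import *
p,d,c=grab('wrist','w11');dial(c,p)
# orange cap height and spot
b,g,r=[p[...,i].astype(int) for i in range(3)]
m=(r>1.5*g)&(r>2.2*b)&(r>60); n,l,st,ce=cv2.connectedComponentsWithStats(m.astype(np.uint8))
for i in range(1,n):
    if st[i,4]>60:
        u,v=ce[i]; P=at_d(c,u,v,d[int(v),int(u)]);print(st[i],P)
p,d,c=grab('side','s11');o=ld('side0')['p']
q=lambda p:np.argwhere((p[...,2]>1.5*p[...,1])&(p[...,2]>2.2*p[...,0].astype(float))&(p[...,2]>60))
for x in(o,p):
    z=q(x.astype(float)); z=z[(abs(z[:,1]-310)<12)&(abs(z[:,0]-205)<30)];print(len(z),z.min(0),z.max(0),z.mean(0))
E
```

```text
clock: 13.75
tool_pos: [0.5177, 0.158, 0.1262]
orientation: [3.141, -0.001, 1.475]
contact_force: [0.4, 0.3, -0.1]
width: 0.806
grip_force: 0.0
clock: 14.0
tool_pos: [0.5177, 0.1579, 0.1263]
orientation: [3.141, -0.001, 1.475]
contact_force: [0.0, 0.1, 0.4]
width: 1.001
grip_force: 0.0
clock: 14.33
tool_pos: [0.5197, 0.1585, 0.2122]
orientation: [3.133, -0.004, 1.475]
contact_force: [0.2, 1.1, 0.1]
width: 1.003
grip_force: 0.0
clock: 14.67
tool_pos: [0.5108, 0.0868, 0.2063]
orientation: [3.14, -0.001, 1.472]
contact_force: [-0.5, 0.3, 0.3]
width: 0.996
grip_force: 0.0
n 94 39 3 hub [ 2.  -0.3] P [31.5 -0.1] maxr 44.7 B [47.3  1.1]
angle hub 0.023309931391832038 centre 0.025574983984465543 linedir -0.5251623571187796
[311 101  20  27 479] [0.51686968 0.15925862 0.15992963]
[301 198  19   8  73] [0.49423227 0.06980802 0.05644579]
[564 247  10  12  68] [ 0.81979585 -0.03935897  0.02567607]
258 [188 306] [220 314] [204.78682171 309.97674419]
251 [189 305] [221 314] [205.16733068 309.07171315]
```

Key fully home (top at z = 0.160), pointer on zero, gripper clear.

```bash
python3 -c "
from h import *
print(manip.job_done())"
```

```text
the job is handed in; nothing more can be done
None
```

The job is handed in: the pointer stands on the blue zero mark, the orange key is fully home in its socket and released, and nothing round the scale was touched, at about 15 s on the clock.

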